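# Square up a brace: hold the flat square in the corner

### The job

Pull the upper drawer of the grey bench unit out to its stop and leave it open, then lift the flat L-shaped steel square out of it by its wooden grip. Lay it flat on the plywood board and press it into the inside corner of the brace until its two outer edges lie flush against the side bar and the foot plate, and finish still gripping it there, pressed against both. Leave the tools and containers lying about on the bench where they are.

Things in the scene. Friction and masses are not known exactly. Their poses are not given: they have to be found in the camera images.
- unit_drawer0 (a joint): The upper of the two drawers in a grey steel bench unit (260 deep, 300 wide, 180 tall, fixed to the bench). Sliding travel of the upper drawer in m: 0 shut, 0.182 at its stop (fully out). Stays where it is left; sliding friction about 1 N. Inside, the drawer is 215 deep and 258 wide, its floor lies 100 mm above the bench and its side walls rise 58 mm above that floor. A small wrench lies in it beside the square.
- unit_drawer0_handle (a point): Middle of the upper drawer's bar handle: a horizontal round steel bar, 11 mm thick, 120 mm long, its middle 142 mm above the bench (38 mm below the unit's top), 35 mm in front of the drawer's face (29 mm free gap behind the bar). The point moves with the drawer. Its axes: z up, y along the bar, -x points straight out of the drawer front, the way the drawer slides out.
- square: Flat steel L-shaped square, 0.32 kg or so, lying flat in the upper drawer. Both legs are 36 wide and 8 thick. Origin: underside of the outer corner (heel) of the L. The short leg (100 long) runs along +x with its outer edge on the line y = 0; the long leg (130 long) runs along +y with its outer edge on the line x = 0; z up. A wooden grip block stands on the short leg.
- square_grip (a point): Grip point on the square's wooden grip block, 42 above the square's underside, at x = 45, y = 18 in the square's frame. The block is 50 long along the square's x, 16 thick along its y, and stands from 8 to 54 above the underside: pinch it from above across its thickness.
- jig: Plywood setting-out board, 230 x 260, 12 thick, screwed to the bench, carrying the brace. Origin: on the bench under the inside corner of the brace; same axes as corner. The board reaches from x = -60 to 170 and y = -60 to 200 in this frame.
- corner (a point): The inside corner of the brace, on the board's top surface (12 above the bench). +x runs along the foot plate's inner face, +y along the side bar's inner face; the free space is at +x, +y. The square is home when its origin and axes coincide with these: short leg along the foot plate, long leg along the side bar.
- side_bar: Aluminium side bar of the brace, fixed on the board: 22 wide, 182 long, 16 tall. Its inner face lies in the plane x = 0 of corner from y = 8 to y = 190 (the bar is on the -x side). Origin at corner.
- foot_plate: Dark steel foot plate of the brace, fixed on the board; its upturned edge is 16 tall and 132 long, with its inner face in the plane y = 0 of corner from x = 8 to x = 140 (the plate is on the -y side). The bars leave an 8 mm relief at the corner itself. Origin at corner.
- hammer: Hammer lying on the bench, 260 long. Leave alone. Origin: middle of its underside.
- pliers: Pliers with red handles lying on the bench, 160 long. Leave alone. Origin: underside near the middle.
- screwdriver: Screwdriver lying on the bench, 200 long. Leave alone. Origin: middle of its underside.
- strip: Aluminium strip lying on the bench, 200 x 20 x 5. Leave alone. Origin: middle of its underside.
- tin: Round aluminium can, 64 across, 70 tall, standing on the bench. Leave alone. Origin: middle of its underside.

How it is judged:
On the way, in this order (a step that is already met when the one before it is completed fails the run):
1. the upper drawer is pulled out to its stop (value of joint unit_drawer0 above 0.174 m), for 0.2 s.
2. the square is lifted clear of the drawer in the gripper (height (world z) of square above 0.14 m and contact force between the fingers and square above 3 N), for 0.2 s.
At the end, for the whole second after the job is handed in: Drawer open at least 160 mm. Heel within 3 mm of the corner along each face, under 5 mm above the board, edges within 0.025 rad of the faces, level within 0.04 rad; over 1 N on the side bar and on the foot plate, fingers gripping with over 3 N, still (value of joint unit_drawer0 above 0.16 m and x of square in the frame of corner between -0.003 and 0.003 m and y of square in the frame of corner between -0.003 and 0.003 m and z of square in the frame of corner below 0.005 m and angle between the x axis of square and the x axis of corner, either way round below 0.025 rad and angle between square's own z axis and vertical below 0.04 rad and contact force between square and side_bar above 1 N and contact force between square and foot_plate above 1 N and contact force between the fingers and square above 3 N and linear speed of square below 0.01 m/s); the arm keeps its last pose, push and grip.
It fails at once if a bystander on the bench is moved more than 30 mm (distance of any of hammer, pliers, screwdriver, strip, tin from where it was at the start of the episode above 0.03 m).
It also fails if it takes over 64 s, if anything falls off the work surface, if the arm or the gripper's body presses on something with over 40 N, if the wrist force passes 120 N, or if a joint passes its speed limit or range.

### The arm

A 7-joint arm with a two-finger parallel gripper is mounted at the origin on the work surface. World frame = base frame: x ahead of the robot, y to its left, z up, the work surface at z = 0. Lengths are in m, angles in rad, forces in N, time in s.
With the tool pointing down it reaches from about 0.4 to 0.875 m from the base axis. Payload 19.3 kg.
Tool frame: the origin (TCP) lies midway between the tips of the shut fingers; the grasp point (between the pads) lies 19 mm behind it; z points along the fingers, y is the line along which they close (so a half turn about z gives the same grasp; the last joint's range is limited). The gripper opens to 85 mm and grips with 20 to 120 N. Pads are 22 mm wide; open, the fingers measure 114 mm over their backs; the gripper's body (76 mm by 85 mm) begins 54 mm behind the grasp point. The pads swing forward as they close: fully open they stand 13 mm farther back than shut.
Start: joints at [1.053, 0.521, -0.036, 1.599, 0.021, 1.021, -0.113], TCP at [0.271, -0.563, 0.211] pointing down, gripper open.
Joint ranges: [-2.91, 2.91], [-0.3, 2.13], [-1.5, 1.42], [0.17, 2.43], [-1.26, 4.41], [0.16, 1.93], [-2.52, 2.52]. Speed limits (rad/s): [1.89, 1.89, 2.39, 2.39, 3.01, 3.01, 3.01].

### API

Orientations are given as [roll, pitch, yaw] about the fixed x, y, z axes, in that order (R = Rz(yaw) Ry(pitch) Rx(roll)).
In Python, from workcell import bot gives the robot as it stands.
- The arm moves only by the tool move_arm, never from a script. Its argument "series" is a list of rows, each a list of 3 entries, a list of its own where there are three numbers: the shift along the tool's x, y, z in cm, then the turn, a rotation vector about the tool's x, y, z in rad, then the opening in per cent of the stroke, from 0 (shut) to 100 (fully open). A call has 1 to 20 rows; each row is the pose to reach, as a shift and turn from the pose commanded when the call began, along the tool's axes at that moment; what a row does not reach only later rows make up. A row lasts 1/12 s, in which the tool goes at most 41.7 mm and 7.16 degrees, less where a joint would pass 70% of its speed; a pose out of reach is approached as far as the arm can. A call with a gripper value outside its range is refused whole. The fingers move at their own pace and stop on an object; "squeeze" is the grip in N (left out, the last holds). Time passes only in rows, so rows that repeat a pose let the fingers close. It gives the time, the measured TCP pose, the force, the opening and the grip force at its end, in the units of the state.
- bot.observe(): the state, without advancing time (a new reading comes with each control period).
- bot.grab_frame(name): name is "scene" or "top" or "wrist"; returns (picture, depth): 480x640x3 uint8, red, green, blue; 480x640 float32, m along the optical axis (not along the pixel's ray), 0 where there is no reading.
- bot.camera_params(name): a dict with "fovy" (degrees; the focal length in pixels is half the picture's height over the tangent of half this angle, whatever the lens; pixels are square), "cx", "cy" (the principal point, pixels), "R" (3x3) and "t" (3): a world point X has camera coordinates R X + t; the wrist camera has in their place "tool_from_camera" (4x4, takes a point from camera to tool coordinates, whose origin is the TCP and whose axes are the flange's). Camera axes: x right, y down, z forward; pixel columns grow to the right and rows downward; lengths in m; the calibration is good to about 2 mm. A picture is of the moment at which its call begins: read the wrist's pose just before it. camera_params takes no time and is no camera call.
- bot.job_done(): hands the job in; it is judged then, once.
Trained networks look in the newest picture that a camera, given by its name, has taken for a name from the list of things; names that differ only in an ending like _2 or _b are one class to them, and where a whole thing is asked for, a point or a joint stands for the part that bears it (a point fixed in the world has none). Each returns a list of dicts, best first, with "conf" (0 to 1); they miss things now and then, are a little off and sometimes report something else, mostly with a low value. They report only what shows in the picture. A call takes as long as a camera call.
- bot.find_in(camera, thing): "bbox" ([left, top, right, bottom] in pixels, round what is visible of it).
- bot.trace(camera, thing): "mask" (480x640 bool, what is visible of it) and "bbox" ([left, top, right, bottom] in pixels, round what is visible of it).
The state is a dict: "clock": time; "qpos": joint angles; "qd": joint speeds; "joint_efforts": joint torques, N m; "position": TCP position; "tool_rot": TCP orientation; "force": force on the tool from outside, world axes, zero at the start; "moment": the same for the moment, N m; "grip_width": finger opening in m; "finger_force": force on a finger pad.
Only numpy, scipy, OpenCV 4.12 (cv2) and the standard library are available. Lean on these libraries where they do the work, as an engineer would, in place of code of your own. Each camera call takes 0.05 s, during which the arm holds its last target. There are 200 camera calls.

## Working session

There is one attempt and no reset: what is moved stays moved. The work goes in short steps, Python scripts to look and compute and a tool call to move; the robot and the scene stay as the last step left them, time stands still between calls to the robot, and variables do not carry over. Pictures are saved under pics/ and viewed, at most 10 in all, crops included, and the job is handed in when it is done.

Besides the shell and the picture viewer there is one more tool, called as a command line: name --argument value ..., lists and objects as JSON in quotes. move_arm: Moves the arm, as the interface text tells. Its arguments: {"type":"object","properties":{"series":{"type":"array"},"squeeze":{"type":"number"}},"required":["series"]}

```bash
mkdir -p pics; python3 - <<'E'
from workcell import bot
import cv2,numpy as np
s=bot.observe();print({k:np.round(v,3).tolist() for k,v in s.items()})
ims=[]
for c in("scene","top"):
    p,d=bot.grab_frame(c);ims.append(p)
    cp=bot.camera_params(c);print(c,{k:np.round(v,4).tolist() for k,v in cp.items()})
    for t in("unit_drawer0_handle","jig","side_bar","foot_plate","tin","hammer","pliers","screwdriver","strip","square"):
        r=bot.find_in(c,t);print(t,[(np.round(x["bbox"]).tolist(),round(x["conf"],2)) for x in r[:2]])
    cv2.imwrite(f"pics/{c}0.png",p[:,:,::-1])
print({k:np.round(v,4).tolist() for k,v in bot.camera_params("wrist").items()})
print(bot.observe()["clock"])
E
```

```text
{'clock': 0.0, 'qpos': [1.053, 0.522, -0.036, 1.6, 0.021, 1.021, -0.113], 'qd': [0.001, 0.0, -0.002, -0.001, 0.001, 0.001, -0.002], 'joint_efforts': [0.001, -92.71, 1.981, -36.994, 0.018, 0.008, -0.0], 'position': [0.27, -0.563, 0.21], 'tool_rot': [-3.14, 0.0, 0.448], 'force': [0.744, -0.209, -0.137], 'moment': [-0.014, -0.027, 0.013], 'finger_force': 0.0, 'grip_width': 0.085}
scene {'fovy': 44.6082, 'cx': 320.1554, 'cy': 243.2061, 'R': [[0.0006, 0.9998, 0.0191], [0.7319, 0.0125, -0.6813], [-0.6814, 0.0144, -0.7318]], 't': [0.0851, -0.2892, 1.7381]}
unit_drawer0_handle [([428.0, 264.0, 520.0, 288.0], 0.83)]
jig [([243.0, 234.0, 349.0, 321.0], 0.9)]
side_bar [([255.0, 236.0, 267.0, 301.0], 0.92)]
foot_plate [([256.0, 295.0, 332.0, 320.0], 0.82)]
tin [([339.0, 349.0, 373.0, 392.0], 0.77), ([260.0, 293.0, 330.0, 319.0], 0.24)]
hammer [([95.0, 236.0, 143.0, 328.0], 0.82), ([452.0, 203.0, 501.0, 255.0], 0.62)]
pliers [([373.0, 251.0, 443.0, 274.0], 0.65)]
screwdriver [([362.0, 227.0, 438.0, 240.0], 0.71)]
strip [([455.0, 202.0, 498.0, 254.0], 0.81)]
square []
top {'fovy': 44.7909, 'cx': 3
[... 199 characters left out ...]
0.76)]
jig [([311.0, 200.0, 392.0, 289.0], 0.79), ([224.0, 245.0, 282.0, 269.0], 0.2)]
side_bar [([368.0, 222.0, 380.0, 286.0], 0.65), ([172.0, 260.0, 196.0, 330.0], 0.6)]
foot_plate [([322.0, 199.0, 376.0, 220.0], 0.97)]
tin [([297.0, 137.0, 320.0, 163.0], 0.68)]
hammer [([461.0, 202.0, 493.0, 292.0], 0.75)]
pliers [([225.0, 245.0, 277.0, 269.0], 0.78)]
screwdriver [([241.0, 280.0, 289.0, 298.0], 0.73), ([300.0, 140.0, 316.0, 164.0], 0.4)]
strip [([170.0, 262.0, 196.0, 330.0], 0.75)]
square []
{'fovy': 64.5968, 'cx': 320.919, 'cy': 242.2345, 'tool_from_camera': [[0.0005, -0.9533, -0.3019, 0.0766], [1.0, 0.0004, 0.0005, 0.0008], [-0.0004, -0.3019, 0.9533, -0.1628], [0.0, 0.0, 0.0, 1.0]]}
1.1
```

View pics/scene0.png

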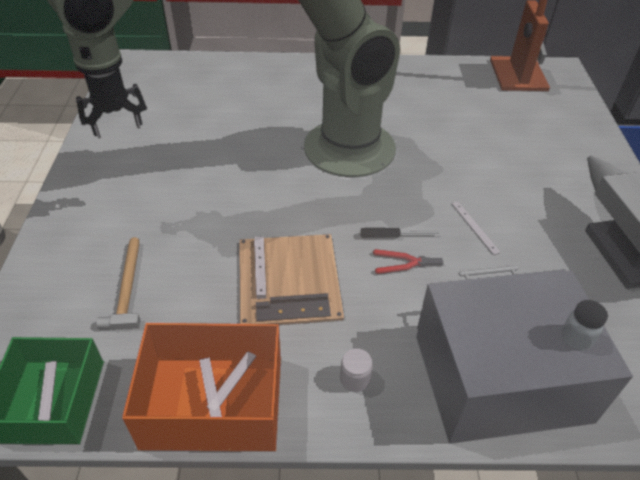

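View pics/top0.png

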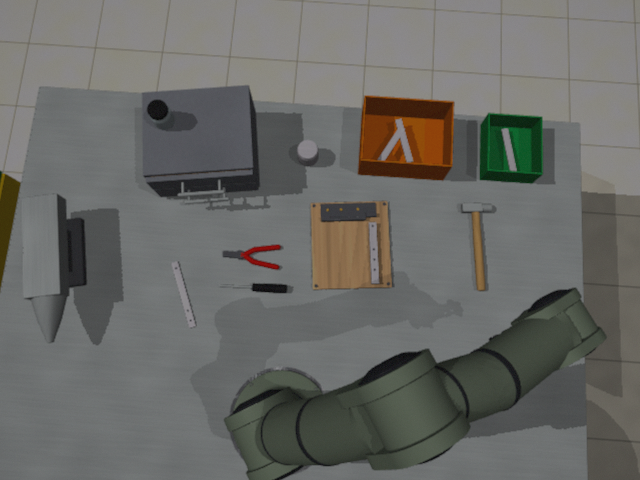

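The scene view shows the grey unit at right (handle about (488,271)), the board at (290,278) with the side bar at (261,268) and the foot plate at (293,307). The top view has the handle at about (203,186) and the board at (351,245).

```bash
cat > h.py <<'E'
from workcell import bot
import cv2,numpy as np
from scipy.spatial.transform import Rotation as Ro
def cam(c,s=None):
    p=bot.camera_params(c);f=240/np.tan(np.radians(p["fovy"]/2))
    if c=="wrist":
        s=s or bot.observe();T=np.eye(4);T[:3,:3]=Ro.from_euler("xyz",s["tool_rot"]).as_matrix();T[:3,3]=s["position"]
        M=T@np.array(p["tool_from_camera"])
    else:
        R=np.array(p["R"]);M=np.eye(4);M[:3,:3]=R.T;M[:3,3]=-R.T@np.array(p["t"])
    return f,p["cx"],p["cy"],M
def cloud(C,d):
    f,cx,cy,M=C;v,u=np.mgrid[:480,:640]
    P=np.stack([(u-cx)/f*d,(v-cy)/f*d,d],-1);return P@M[:3,:3].T+M[:3,3]
def ray(C,u,v):
    f,cx,cy,M=C;return M[:3,3],M[:3,:3]@np.array([(u-cx)/f,(v-cy)/f,1])
def atz(C,u,v,z):
    o,r=ray(C,u,v);return o+r*(z-o[2])/r[2]
def proj(C,X):
    f,cx,cy,M=C;c=(np.asarray(X)-M[:3,3])@M[:3,:3];return c[...,:2]/c[...,2:]*f+[cx,cy]
def tri(rs):
    A=0;b=0
    for o,r in rs:
        r=r/np.linalg.norm(r);Q=np.eye(3)-np.outer(r,r);A=A+Q;b=b+Q@o
    return np.linalg.solve(A,b)
def rect(xy):
    (c,wh,a)=cv2.minAreaRect(xy.astype(np.float32));return np.round(c,4),np.round(wh,4),round(a,2)
E
python3 - <<'E'
from h import *
for c in("top","scene"):
    p,d=bot.grab_frame(c);C=cam(c);W=cloud(C,d)
    m=(d>0)&(abs(W[...,2]-.18)<.006)&(W[...,1]>.1)&(W[...,0]>.4)
    n,l,st,_=cv2.connectedComponentsWithStats(m.astype(np.uint8));i=1+st[1:,4].argmax()
    print(c,"unit top",rect(W[l==i][:,:2]),np.median(W[l==i][:,2]))
    for t in("side_bar","foot_plate","jig","unit_drawer0_handle"):
        r=bot.trace(c,t)
        if not r: continue
        mk=r[0]["mask"];Q=W[mk&(d>0)];z=np.percentile(Q[:,2],[10,50,90]);
        v,u=np.nonzero(mk);zz={"jig":.012,"unit_drawer0_handle":.142}.get(t,.028)
        o,_=ray(C,0,0);f,cx,cy,M=C
        R=np.stack([(u-cx)/f,(v-cy)/f,np.ones(len(u))],-1)@M[:3,:3].T
        X=o+R*((zz-o[2])/R[:,2])[:,None]
        print(c,t,round(r[0]["conf"],2),z.round(3),rect(X[:,:2]))
        if "handle" in t:
            print(u.min(),u.max(),v.min(),v.max()); 
E
```

```text
top unit top (array([0.7706, 0.2881]), array([0.253 , 0.3013]), 8.47) 0.18087892339217504
top side_bar 0.55 [0.023 0.03  0.034] (array([ 0.489 , -0.2309]), array([0.1806, 0.0228]), 5.95)
top foot_plate 0.84 [0.012 0.018 0.029] (array([ 0.6081, -0.1504]), array([0.0564, 0.1685]), 5.42)
top jig 0.72 [0.008 0.014 0.024] (array([ 0.5135, -0.1625]), array([0.2646, 0.2328]), 4.82)
top unit_drawer0_handle 0.9 [0.11  0.152 0.17 ] (array([0.6275, 0.2681]), array([0.0653, 0.303 ]), 8.54)
146 255 169 195
scene unit top (array([0.7713, 0.2911]), array([0.2494, 0.3036]), 8.57) 0.17814556607581755
scene side_bar 0.67 [0.022 0.025 0.028] (array([ 0.4986, -0.2273]), array([0.1904, 0.0222]), 5.61)
scene foot_plate 0.92 [0.011 0.015 0.024] (array([ 0.6164, -0.1464]), array([0.0652, 0.1631]), 5.63)
scene jig 0.66 [0.007 0.011 0.022] (array([ 0.5164, -0.1591]), array([0.2687, 0.2286]), 5.29)
scene unit_drawer0_handle 0.62 [0.139 0.146 0.166] (array([0.6181, 0.2621]), array([0.0611, 0.3252]), 17.31)
423 564 266 306
```

```bash
cat >> h.py <<'E'
def goto(p,yaw,s=None):
    s=s or bot.observe();R=Ro.from_euler("xyz",s["tool_rot"])
    sh=R.inv().apply(np.array(p)-s["position"])*100
    tn=(R.inv()*Ro.from_euler("xyz",[np.pi,0,yaw])).as_rotvec()
    print("shift cm",sh.round(2).tolist(),"turn",tn.round(4).tolist())
E
python3 -c "
from h import *
goto([.56,.258,.27],1.719)"
```

```text
shift cm [61.65, -61.51, -5.91] turn [-0.0, -0.0001, -1.2713]
```

move_arm --series '[[[5, -3, -5.9], [0, 0, -0.1], 30], [[61.6, -61.5, -5.9], [0, 0, -1.271], 30], [[61.6, -61.5, -5.9], [0, 0, -1.271], 30], [[61.6, -61.5, -5.9], [0, 0, -1.271], 30], [[61.6, -61.5, -5.9], [0, 0, -1.271], 30], [[61.6, -61.5, -5.9], [0, 0, -1.271], 30], [[61.6, -61.5, -5.9], [0, 0, -1.271], 30], [[61.6, -61.5, -5.9], [0, 0, -1.271], 30], [[61.6, -61.5, -5.9], [0, 0, -1.271], 30], [[61.6, -61.5, -5.9], [0, 0, -1.271], 30], [[61.6, -61.5, -5.9], [0, 0, -1.271], 30], [[61.6, -61.5, -5.9], [0, 0, -1.271], 30], [[61.6, -61.5, -5.9], [0, 0, -1.271], 30], [[61.6, -61.5, -5.9], [0, 0, -1.271], 30], [[61.6, -61.5, -5.9], [0, 0, -1.271], 30], [[61.6, -61.5, -5.9], [0, 0, -1.271], 30], [[61.6, -61.5, -5.9], [0, 0, -1.271], 30], [[61.6, -61.5, -5.9], [0, 0, -1.271], 30], [[61.6, -61.5, -5.9], [0, 0, -1.271], 30], [[61.6, -61.5, -5.9], [0, 0, -1.271], 30]]'

```text
clock: 3.27
position: [0.5435, 0.2115, 0.2682]
tool_rot: [3.141, 0.0, 1.718]
force: [1.0, -0.8, 0.1]
grip_width: 0.0257
finger_force: 0.0
```

```bash
python3 -c "
from h import *
s=bot.observe();print(s['clock'],s['position'],s['tool_rot'],s['qpos'],np.linalg.norm(s['qd']))
goto([.56,.258,.27],1.719)"
```

```text
3.2667 [0.5434846  0.2114585  0.26823724] [3.14135231e+00 2.89264078e-04 1.71830959e+00] [-0.03468001  0.45616117 -0.62149003  1.62181614  0.28452419  1.15546484
 -0.57599701] 1.5739960864992821
shift cm [4.36, 2.32, -0.18] turn [0.0002, 0.0003, -0.0007]
```

move_arm --series '[[[3, 1.5, 0], [0, 0, 0], 30], [[3, 1.5, 0], [0, 0, 0], 30], [[3, 1.5, 0], [0, 0, 0], 30]]'

```text
clock: 3.52
position: [0.5531, 0.2434, 0.2675]
tool_rot: [-3.141, -0.001, 1.722]
force: [-0.5, -1.1, -1.2]
grip_width: 0.0255
finger_force: 0.0
```

```bash
python3 - <<'E'
from h import *
s=bot.observe();print(s['clock'],s['position'],s['tool_rot'],np.linalg.norm(s['qd']))
p,d=bot.grab_frame("wrist");C=cam("wrist",s);W=cloud(C,d)
cv2.imwrite("pics/w1.png",p[:,:,::-1])
r=bot.trace("wrist","unit_drawer0_handle")
for x in r[:2]:
    print(x["conf"],x["bbox"])
m=(d>0)&(abs(W[...,2]-.18)<.005);print("unit front pts",m.sum(),W[m].min(0))
E
```

```text
3.5167 [0.55309961 0.24338959 0.26752679] [-3.14060694e+00 -7.26467356e-04  1.72162832e+00] 0.07319292523194065
0.83 [370.3, 0.0, 485.1, 362.5]
unit front pts 67682 [0.62755602 0.1330844  0.17500812]
```

View pics/w1.png

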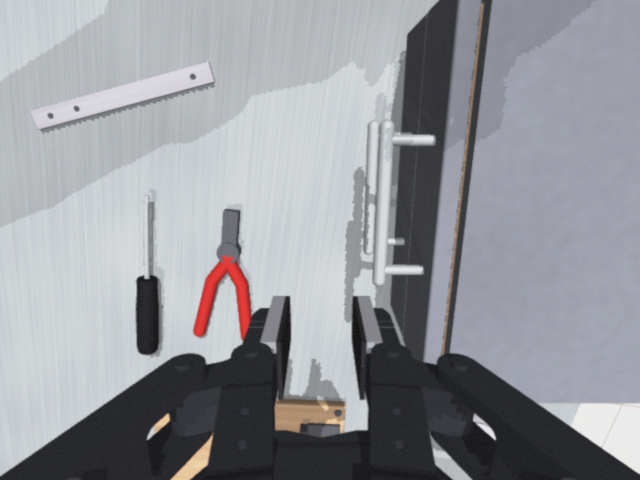

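The wrist view shows the upper bar from about (388,124) to (380,282), with the lower drawer's bar to its left at (372,190). The face is to the right, and the tools are well below.

```bash
python3 - <<'E'
from h import *
s=bot.observe()
p,d=bot.grab_frame("wrist");C=cam("wrist",s);W=cloud(C,d)
m=np.zeros_like(d,bool);m[115:290,374:400]=1
m&=(d>0)&(abs(W[...,2]-.145)<.008);Q=W[m];print(m.sum(),Q.min(0),Q.max(0),rect(Q[:,:2]),np.median(Q[:,2]))
a,b=atz(C,388,122,.147),atz(C,380.5,284,.147);print(a,b,(a+b)/2,np.linalg.norm(a-b),np.degrees(np.arctan2(*(b-a)[:2])))
pt=bot.camera_params("top");Ct=cam("top");Cs=cam("scene")
mid=(a+b)/2;mid[2]=.142
print("proj",proj(Ct,mid),proj(Cs,mid))
# front edge of unit top
t=(d>0)&(abs(W[...,2]-.18)<.005);v,u=np.nonzero(t&(np.cumsum(t,1)==1));k=(v>20)&(v<340)
E=W[v[k],u[k]];f=np.polyfit(E[:,1],E[:,0],1);print("front edge x at y=mid",np.polyval(f,mid[1]),np.degrees(np.arctan(f[0])))
goto([mid[0],mid[1],.127],1.719)
E
```

```text
2546 [0.58309345 0.19917326 0.13947536] [0.62087738 0.327682   0.14957798] (array([0.601 , 0.2641]), array([0.0204, 0.1296]), 10.71) 0.14629256994409434
[0.58914446 0.32285733 0.147     ] [0.60825669 0.19886307 0.147     ] [0.59870058 0.2608602  0.147     ] 0.1254585751145234 171.23750265750203
proj [202.08252379 193.25080464] [486.17013178 269.62129257]
front edge x at y=mid 0.6487561623843542 -8.527668553193838
shift cm [1.4, 4.76, 14.12] turn [-0.0, 0.0007, -0.0015]
```

move_arm --series '[[[1.4, 4.8, 0], [0, 0, 0], 30], [[1.4, 4.8, 2], [0, 0, 0], 30], [[1.4, 4.8, 5], [0, 0, 0], 30], [[1.4, 4.8, 8], [0, 0, 0], 30], [[1.4, 4.8, 11], [0, 0, 0], 30], [[1.4, 4.8, 13], [0, 0, 0], 30], [[1.4, 4.8, 14], [0, 0, 0], 30], [[1.4, 4.8, 14], [0, 0, 0], 30], [[1.4, 4.8, 14], [0, 0, 0], 0], [[1.4, 4.8, 14], [0, 0, 0], 0], [[1.4, 4.8, 14], [0, 0, 0], 0], [[1.4, 4.8, 14], [0, 0, 0], 0]]' --squeeze 40

```text
clock: 4.67
position: [0.5994, 0.2625, 0.1294]
tool_rot: [3.14, -0.0, 1.719]
force: [0.0, -0.1, -0.3]
grip_width: -0.0001
finger_force: 0.0
```

```bash
python3 - <<'E'
from h import *
s=bot.observe();print(s["position"],s["force"])
p,d=bot.grab_frame("wrist")
cv2.imwrite("pics/w2.png",p[:,:,::-1])
p,d=bot.grab_frame("top");cv2.imwrite("pics/t2.png",cv2.resize(p[100:300,120:320,::-1],(600,600)))
E
```

```text
[0.59942789 0.26250595 0.12936597] [ 0.02457801 -0.11365948 -0.32955743]
```

View pics/w2.png

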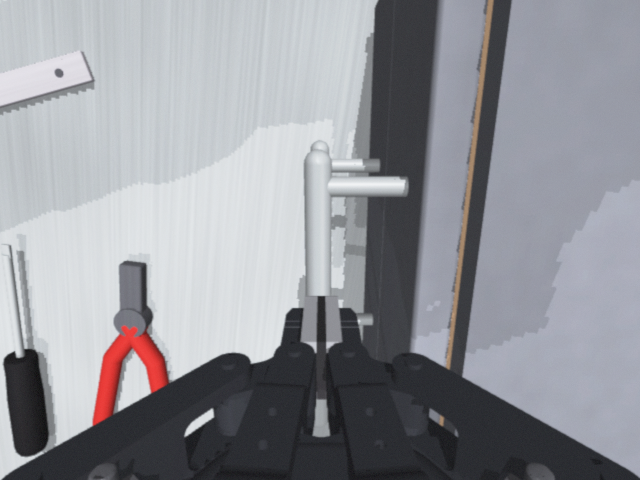

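The bar runs straight under the shut fingers, at about (318,150–296), so the lateral aim is right. Now I'll check its height here.

```bash
python3 - <<'E'
from h import *
s=bot.observe()
p,d=bot.grab_frame("wrist");C=cam("wrist",s);W=cloud(C,d)
for u,v in((317,170),(317,200),(317,240),(317,280),(322,300),(322,320),(311,310),(335,310),(380,187),(390,300),(560,200),(200,150)):print(u,v,W[v,u].round(4),d[v,u])
b=atz(C,320,155,.147);print(b, proj(C,s["position"]))
E
```

```text
317 170 [0.5887 0.3204 0.1461] 0.14406976
317 200 [0.5904 0.3092 0.1471] 0.14655606
317 240 [0.5927 0.2932 0.1472] 0.15130034
317 280 [0.5952 0.2762 0.1474] 0.1563107
322 300 [0.5978 0.2725 0.1576] 0.1477761
322 320 [0.5978 0.2722 0.1726] 0.13360196
311 310 [0.5938 0.2714 0.1648] 0.1410526
335 310 [0.6026 0.2727 0.1649] 0.1410426
380 187 [0.6137 0.3175 0.1454] 0.14670426
390 300 [0.6333 0.2608 0.1233] 0.18558954
560 200 [0.6608 0.3265 0.181 ] 0.112290196
200 150 [ 0.5009  0.3045 -0.0012] 0.28517276
[0.58900662 0.32615585 0.147     ] [321.6333211  292.29760109]
```

View pics/t2.png

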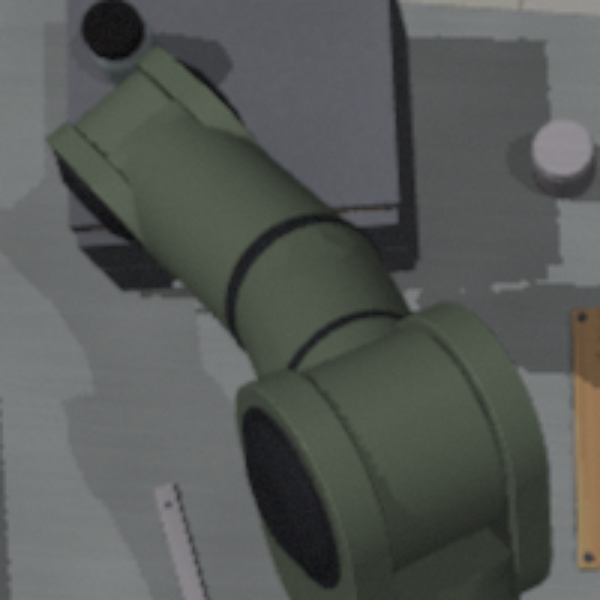

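move_arm --series '[[[0, -0.7, 0], [0, 0, 0], 0], [[0, -1.5, 0], [0, 0, 0], 0], [[0, -2, 0], [0, 0, 0], 0], [[0, -2, 0], [0, 0, 0], 0]]'

```text
clock: 5.15
position: [0.5779, 0.2594, 0.1283]
tool_rot: [-3.141, 0.0, 1.72]
force: [-0.1, 0.8, 0.3]
grip_width: -0.0002
finger_force: 0.0
```

```bash
python3 - <<'E'
from h import *
s=bot.observe();print(s["position"],s["force"],s["grip_width"],s["finger_force"])
p,d=bot.grab_frame("wrist");C=cam("wrist",s);W=cloud(C,d)
cv2.imwrite("pics/w3.png",p[:,:,::-1])
for u in range(290,420,10):print(u,W[240,u].round(4))
E
```

```text
[0.57788053 0.25939724 0.12833347] [-0.13164204  0.78496981  0.26277269] -0.00020706715420725665 0.0
290 [5.551e-01 2.416e-01 1.000e-04]
300 [5.630e-01 2.429e-01 2.000e-04]
310 [ 5.71e-01  2.44e-01 -1.00e-04]
320 [ 5.789e-01  2.451e-01 -3.000e-04]
330 [ 5.869e-01  2.463e-01 -4.000e-04]
340 [0.5947 0.2478 0.0007]
350 [0.5942 0.269  0.0682]
360 [0.5885 0.2922 0.1449]
370 [0.5921 0.2936 0.1476]
380 [0.5963 0.2937 0.146 ]
390 [0.6345 0.2536 0.    ]
400 [0.6328 0.2648 0.0367]
410 [0.6317 0.2734 0.0646]
```

View pics/w3.png

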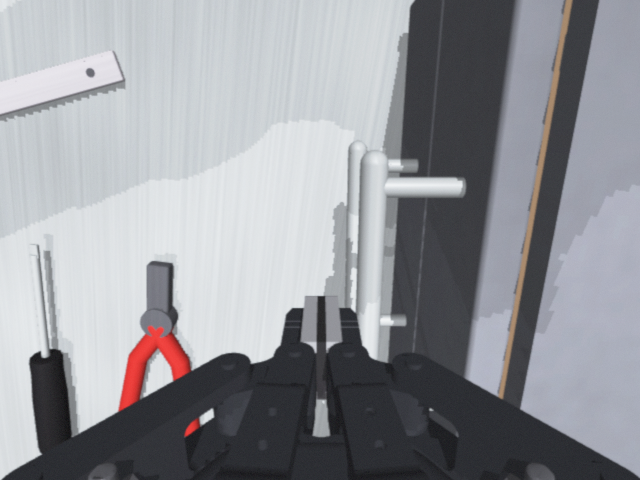

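```bash
python3 - <<'E'
from h import *
s=bot.observe()
p,d=bot.grab_frame("wrist");f,cx,cy,M=cam("wrist",s);M=np.array(bot.camera_params("wrist")["tool_from_camera"]);T=cloud((f,cx,cy,M),d)*1000
for v in range(290,350,4):print(v,T[v,311].round(1),T[v,322].round(1),T[v,332].round(1),T[v,294].round(1))
E
```

```text
290 [-57.9  -8.6 128. ] [-58.    0.6 128.2] [-58.5   9.  129.2] [-58.3 -22.9 128.8]
294 [-61.9  -8.6 128.8] [-61.3   0.6 127.5] [-61.8   9.1 128.6] [-61.8 -22.9 128.4]
298 [  9.8  -4.3 -26.1] [  9.9   0.1 -26.4] [ 10.1   4.  -26.8] [-65.6 -23.  128.8]
302 [ 10.1  -4.2 -30.2] [ 10.    0.1 -30.1] [  9.9   3.9 -30. ] [-69.3 -23.1 128.7]
306 [  9.8  -4.1 -33.1] [  9.7   0.1 -32.9] [  9.6   3.9 -32.7] [-72.9 -23.1 128.3]
310 [ 10.   -4.  -36.6] [  9.4   0.1 -35.5] [ 10.1   3.7 -36.7] [  5.4 -11.  -27.9]
314 [  9.7  -4.  -39.1] [  9.6   0.  -38.9] [ 10.1   3.7 -40. ] [  6.4 -10.6 -33. ]
318 [  9.9  -3.9 -42.4] [  9.8   0.  -42.3] [  9.6   3.6 -41.9] [  5.9 -10.5 -35.2]
322 [  9.6  -3.8 -44.7] [ 10.1   0.  -45.6] [  9.7   3.5 -44.9] [  6.2 -10.2 -38.8]
326 [ 10.1  -3.7 -48.3] [ 10.1   0.  -48.4] [  9.5   3.4 -47.3] [  5.8 -10.1 -40.9]
330 [  9.6  -3.7 -50. ] [ 10.    0.  -50.7] [  9.7   3.4 -50.3] [  5.8  -9.9 -43.6]
334 [  9.7  -3.6 -52.7] [ 10.    0.  -53.4] [  9.8   3.3 -52.9] [  5.6  -9.8 -46. ]
338 [  9.9  -3.5 -55.6] [ 10.2  -0.  -56.1] [  9.8   3.2 -55.3] [  5.7  -9.6 -48.8]
342 [ 10.1  -3.5 -58.2] [ 10.  -0. -58.] [  9.6   3.2 -57.4] [ 10.8  -8.8 -59.3]
346 [  8.3  -3.5 -57.6] [  9.4  -0.  -59.3] [ 11.    3.  -61.8] [ 12.5  -8.4 -64.2]
```

Depth on the shut pads shows that their tips stand about 25 mm short of the reported TCP. They therefore closed just above the bar, and nothing moved. I'll go 25 mm lower.

move_arm --series '[[[0, 0, -0.5], [0, 0, 0], 30], [[0, 1, -0.5], [0, 0, 0], 30], [[0.2, 2, -0.5], [0, 0, 0], 30], [[0.2, 2, 0], [0, 0, 0], 30], [[0.2, 2, 1], [0, 0, 0], 30], [[0.2, 2, 2], [0, 0, 0], 30], [[0.2, 2, 2.6], [0, 0, 0], 30], [[0.2, 2, 2.6], [0, 0, 0], 0], [[0.2, 2, 2.6], [0, 0, 0], 0], [[0.2, 2, 2.6], [0, 0, 0], 0], [[0.2, 2, 2.6], [0, 0, 0], 0]]'

```text
clock: 6.17
position: [0.5985, 0.2646, 0.1025]
tool_rot: [3.141, -0.0, 1.719]
force: [-2.9, -1.4, 17.4]
grip_width: 0.0095
finger_force: 39.2
```

move_arm --series '[[[0, -0.7, -0.1], [0, 0, 0], 0], [[0, -2, -0.2], [0, 0, 0], 0], [[0, -3.5, -0.2], [0, 0, 0], 0], [[0, -5, -0.2], [0, 0, 0], 0], [[0, -6.5, -0.2], [0, 0, 0], 0], [[0, -8, -0.2], [0, 0, 0], 0], [[0, -9.5, -0.2], [0, 0, 0], 0], [[0, -11, -0.2], [0, 0, 0], 0], [[0, -12.5, -0.2], [0, 0, 0], 0], [[0, -14, -0.2], [0, 0, 0], 0], [[0, -15.5, -0.2], [0, 0, 0], 0], [[0, -16.7, -0.2], [0, 0, 0], 0], [[0, -17.5, -0.2], [0, 0, 0], 0], [[0, -18, -0.2], [0, 0, 0], 0], [[0, -18.4, -0.2], [0, 0, 0], 0], [[0, -18.4, -0.2], [0, 0, 0], 0], [[0, -18.4, -0.2], [0, 0, 0], 0], [[0, -18.4, -0.2], [0, 0, 0], 0]]'

```text
clock: 7.67
position: [0.4188, 0.2376, 0.1038]
tool_rot: [3.138, -0.002, 1.718]
force: [23.0, 5.9, -18.8]
grip_width: 0.0093
finger_force: 40.5
```

move_arm --series '[[[0, 0.2, 0], [0, 0, 0], 30], [[0, 0.2, 0], [0, 0, 0], 30], [[0, 0.2, -0.5], [0, 0, 0], 30], [[0, 0.2, -3], [0, 0, 0], 40], [[0, 0.2, -6], [0, 0, 0], 60], [[0, 1, -10], [0, 0, 0], 60], [[-1, 3, -14], [0, 0, 0], 60], [[-2, 6, -18], [0, 0, 0], 60], [[-3, 9, -20], [0, 0, 0], 60], [[-3, 9, -20], [0, 0, 0], 60], [[-3, 9, -20], [0, 0, 0], 60], [[-3, 9, -20], [0, 0, 0], 60]]'

```text
clock: 8.67
position: [0.5093, 0.2208, 0.3036]
tool_rot: [-3.141, -0.0, 1.719]
force: [-0.6, 1.2, -0.7]
grip_width: 0.0518
finger_force: 0.0
```

```bash
python3 - <<'E'
from h import *
s=bot.observe();print(s['clock'],s['position'],s['tool_rot'],np.linalg.norm(s['qd']))
p,d=bot.grab_frame("wrist");C=cam("wrist",s);W=cloud(C,d)
cv2.imwrite("pics/w4.png",p[:,:,::-1])
np.savez("w4.npz",d=d,M=C[3],f=C[0])
for t in("square","square_grip"):
  for x in bot.trace("wrist",t)[:2]:
    m=x["mask"];Q=W[m&(d>0)];print(t,x["conf"],x["bbox"],m.sum(),np.percentile(Q[:,2],[5,25,50,75,95]).round(4))
m=(d>0)&(W[...,2]>.147)&(W[...,2]<.17)&(W[...,0]<.64)
E
```

```text
8.6667 [0.50931873 0.22081671 0.30361608] [-3.14056720e+00 -4.19558412e-05  1.71890116e+00] 0.03591123492108782
square 0.56 [332.1, 103.5, 437.5, 255.9] 8044 [0.1064 0.1074 0.108  0.1091 0.1539]
square_grip 0.88 [333.9, 103.7, 438.4, 255.6] 7757 [0.1066 0.1074 0.1081 0.1091 0.1539]
```

View pics/w4.png

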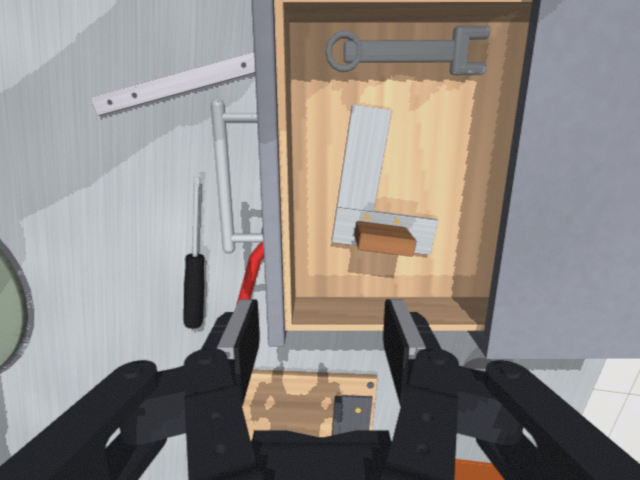

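The drawer is open. The square's heel is at about (333,243), the short leg runs right to (434,252), the long leg runs up to (370,105), and the brown block's top is at (386,245). The wrench is at the top of the drawer, clear of the square.

```bash
cat >> h.py <<'E'
from scipy.optimize import minimize
def sqpose(C,m,x0,z):
    # outline fit: project mask boundary pixels at plate-top height to the plane, minimise distance to L outline edges in the square frame
    cn=max(cv2.findContours(m.astype(np.uint8),0,cv2.CHAIN_APPROX_NONE)[0],key=len)[:,0]
    P=np.array([atz(C,u,v,z)[:2] for u,v in cn])
    L=np.array([[0,0],[.1,0],[.1,.036],[.036,.036],[.036,.13],[0,.13],[0,0]])
    def dist(x):
        c,s=np.cos(x[2]),np.sin(x[2]);q=(P-x[:2])@np.array([[c,-s],[s,c]])
        D=[]
        for a,b in zip(L[:-1],L[1:]):
            t=np.clip((q-a)@(b-a)/((b-a)@(b-a)),0,1);D.append(np.linalg.norm(q-a-t[:,None]*(b-a),axis=1))
        return np.min(D,0)
    r=minimize(lambda x:np.minimum(dist(x),.006).mean(),x0,method="Nelder-Mead",options=dict(xatol=1e-5,fatol=1e-8,maxiter=3000,initial_simplex=np.array(x0)+np.vstack([np.zeros(3),np.diag([.01,.01,.1])])))
    return r.x,r.fun
E
python3 - <<'E'
from h import *
s=bot.observe()
p,d=bot.grab_frame("wrist");C=cam("wrist",s);W=cloud(C,d)
x=bot.trace("wrist","square_grip")[0];m=x["mask"]
a,b=atz(C,333,243,.108),atz(C,434,253,.108);x0=[a[0],a[1],np.arctan2(b[1]-a[1],b[0]-a[0])];print(x0)
r,f=sqpose(C,m,x0,.108);print("square",r.round(4),np.degrees(r[2]),f)
R=np.array([[np.cos(r[2]),-np.sin(r[2])],[np.sin(r[2]),np.cos(r[2])]])
g=r[:2]+R@[.045,.018];print("grip",g)
k=(d>0)&(W[...,2]>.15)&(W[...,2]<.158)&cv2.dilate(m.astype(np.uint8),np.ones((9,9))).astype(bool)
Q=W[k];print("block top",rect(Q[:,:2]),Q[:,2].mean(),k.sum())
t=(d>0)&(abs(W[...,2]-.158)<.004)&(W[...,0]<.65);print("walls y",W[t][:,1].min(),W[t][:,1].max(),W[t][:,0].min())
y=r[2]
print("yaw opts",y,y+np.pi,y-np.pi)
goto([g[0],g[1],.25],y+np.pi);goto([g[0],g[1],.25],y)
E
```

```text
[np.float64(0.5257636574409353), np.float64(0.18494657723938984), np.float64(0.04665670782516863)]
square [0.524  0.1851 0.0194] 1.1092873648144688 0.0009338417547453399
grip [0.56861527 0.2039669 ]
block top (array([0.5688, 0.204 ]), array([0.0499, 0.0164]), 1.36) 0.1536134448215273 1031
walls y 0.10138182947004867 0.3998081687271278 0.4522029217530308
yaw opts 0.019360716866783978 3.160953370456577 -3.122231936723009
shift cm [-2.56, 5.62, 5.36] turn [-0.001, -0.0004, -1.4412]
shift cm [-2.56, 5.62, 5.36] turn [-0.0004, 0.001, 1.7004]
```

move_arm --series '[[[-2.56, 5.62, 4], [0, 0, 1.7], 60], [[-2.56, 5.62, 4], [0, 0, 1.7], 60], [[-2.56, 5.62, 4], [0, 0, 1.7], 60], [[-2.56, 5.62, 4], [0, 0, 1.7], 60], [[-2.56, 5.62, 4], [0, 0, 1.7], 60], [[-2.56, 5.62, 4], [0, 0, 1.7], 60], [[-2.56, 5.62, 4], [0, 0, 1.7], 60], [[-2.56, 5.62, 4], [0, 0, 1.7], 60], [[-2.56, 5.62, 4], [0, 0, 1.7], 60], [[-2.56, 5.62, 4], [0, 0, 1.7], 60], [[-2.56, 5.62, 4], [0, 0, 1.7], 60], [[-2.56, 5.62, 4], [0, 0, 1.7], 60], [[-2.56, 5.62, 4], [0, 0, 1.7], 60], [[-2.56, 5.62, 4], [0, 0, 1.7], 60], [[-2.56, 5.62, 4], [0, 0, 1.7], 60], [[-2.56, 5.62, 4], [0, 0, 1.7], 60], [[-2.56, 5.62, 4], [0, 0, 1.7], 60], [[-2.56, 5.62, 4], [0, 0, 1.7], 60]]'

```text
clock: 10.42
position: [0.5693, 0.2038, 0.264]
tool_rot: [-3.142, 0.0, 0.021]
force: [-0.5, -0.3, 0.4]
grip_width: 0.0507
finger_force: 0.0
```

```bash
python3 - <<'E'
from h import *
s=bot.observe();print(s['clock'],s['position'],s['tool_rot'],s['qpos'].round(2),np.linalg.norm(s['qd']))
p,d=bot.grab_frame("wrist");C=cam("wrist",s);W=cloud(C,d)
cv2.imwrite("pics/w5.png",p[:,:,::-1])
k=(d>0)&(W[...,2]>.15)&(W[...,2]<.157)&(abs(W[...,0]-.569)<.045)&(abs(W[...,1]-.204)<.03)
Q=W[k];print("block top",rect(Q[:,:2]),Q[:,2].mean(),k.sum())
goto([.5688,.204,.093],.0215)
E
```

```text
10.4167 [0.56933778 0.20378341 0.2640319 ] [-3.14154141e+00  2.21636035e-04  2.10094365e-02] [-0.27  0.45 -0.24  1.58  0.12  1.12 -2.09] 0.00936067312309617
block top (array([0.5692, 0.2044]), array([0.0501, 0.0158]), 1.57) 0.15362592031571956 1363
shift cm [-0.06, -0.03, 17.11] turn [-0.0001, 0.0001, -0.0011]
```

move_arm --series '[[[0, 0, 3], [0, 0, 0], 60], [[0, 0, 6], [0, 0, 0], 60], [[0, 0, 9], [0, 0, 0], 60], [[0, 0, 12], [0, 0, 0], 60], [[0, 0, 14.5], [0, 0, 0], 60], [[0, 0, 16.3], [0, 0, 0], 60], [[0, 0, 17.1], [0, 0, 0], 60], [[0, 0, 17.1], [0, 0, 0], 60], [[0, 0, 17.1], [0, 0, 0], 0], [[0, 0, 17.1], [0, 0, 0], 0], [[0, 0, 17.1], [0, 0, 0], 0], [[0, 0, 17.1], [0, 0, 0], 0], [[0, 0, 17.1], [0, 0, 0], 0]]' --squeeze 80

```text
clock: 11.55
position: [0.5704, 0.2042, 0.0947]
tool_rot: [-3.141, -0.002, 0.019]
force: [0.5, 0.2, 6.3]
grip_width: 0.0151
finger_force: 77.9
```

move_arm --series '[[[0, 0, -0.5], [0, 0, 0], 0], [[0, 0, -1.5], [0, 0, 0], 0], [[0, 0, -3], [0, 0, 0], 0], [[0, 0, -5], [0, 0, 0], 0], [[0, 0, -7.5], [0, 0, 0], 0], [[0, 0, -10], [0, 0, 0], 0], [[0, 0, -12.5], [0, 0, 0], 0], [[0, 0, -14], [0, 0, 0], 0], [[0, 0, -15], [0, 0, 0], 0], [[0, 0, -15], [0, 0, 0], 0], [[0, 0, -15], [0, 0, 0], 0], [[0, 0, -15], [0, 0, 0], 0], [[0, 0, -15], [0, 0, 0], 0]]'

```text
clock: 12.63
position: [0.5689, 0.2036, 0.242]
tool_rot: [3.141, 0.002, 0.019]
force: [0.2, 0.3, -3.4]
grip_width: 0.0153
finger_force: 78.3
```

```bash
python3 - <<'E'
from h import *
s=bot.observe();print(s['clock'],s['position'],s['tool_rot'],np.linalg.norm(s['qd']))
goto([.47,-.17,.25],1.663)
E
```

```text
12.6333 [0.56894663 0.20357559 0.24196793] [3.14096654e+00 1.74247499e-03 1.88628537e-02] 0.005650049546419763
shift cm [-10.6, 37.16, -0.76] turn [-0.001, 0.0018, -1.6441]
```

```bash
python3 -c "
from h import *
goto([.56,-.31,.25],1.663)"
```

```text
shift cm [-1.86, 51.33, -0.77] turn [-0.001, 0.0018, -1.6441]
```

move_arm --series '[[[0, 2, -0.8], [0, 0, -0.05], 0], [[-1.9, 5, -0.8], [0, 0.001, -0.15], 0], [[-1.9, 8, -0.8], [0, 0.001, -0.25], 0], [[-1.9, 11, -0.8], [0, 0.001, -0.35], 0], [[-1.9, 14, -0.8], [0, 0.001, -0.45], 0], [[-1.9, 17, -0.8], [0, 0.001, -0.55], 0], [[-1.9, 20, -0.8], [0, 0.001, -0.65], 0], [[-1.9, 23, -0.8], [0, 0.001, -0.75], 0], [[-1.9, 26, -0.8], [0, 0.001, -0.85], 0], [[-1.9, 29, -0.8], [0, 0.001, -0.95], 0], [[-1.9, 32, -0.8], [0, 0.001, -1.05], 0], [[-1.9, 35, -0.8], [0, 0.001, -1.15], 0], [[-1.9, 38, -0.8], [0, 0.001, -1.25], 0], [[-1.9, 41, -0.8], [0, 0.001, -1.35], 0], [[-1.9, 44, -0.8], [0, 0.001, -1.45], 0], [[-1.9, 47, -0.8], [0, 0.001, -1.55], 0], [[-1.9, 49, -0.8], [0, 0.001, -1.6], 0], [[-1.9, 51.3, -0.8], [0, 0.001, -1.644], 0], [[-1.9, 51.3, -0.8], [0, 0.001, -1.644], 0], [[-1.9, 51.3, -0.8], [0, 0.001, -1.644], 0]]'

```text
clock: 14.3
position: [0.5594, -0.3106, 0.2498]
tool_rot: [-3.141, -0.002, 1.66]
force: [-0.5, -0.4, -3.2]
grip_width: 0.0149
finger_force: 78.5
```

```bash
python3 - <<'E'
from h import *
s=bot.observe();print(s['clock'],s['position'],s['tool_rot'],s['force'],np.linalg.norm(s['qd']))
p,d=bot.grab_frame("wrist");C=cam("wrist",s);W=cloud(C,d)
cv2.imwrite("pics/w6.png",p[:,:,::-1])
for t in("side_bar","foot_plate"):
  for x in bot.trace("wrist",t)[:1]:
    m=x["mask"];Q=W[m&(d>0)];print(t,x["conf"],x["bbox"],np.percentile(Q[:,2],[5,25,50,75,95]).round(4))
    k=m&(abs(W[...,2]-.028)<.004);print(k.sum(),rect(W[k][:,:2]))
k=(W[...,2]>.2)&(d>0);print("square pts z",np.percentile(W[k][:,2],[5,50,95]))
E
```

```text
14.3 [ 0.55938623 -0.31055946  0.24977877] [-3.14084089e+00 -1.76585197e-03  1.66046129e+00] [-0.49533008 -0.37042024 -3.24739297] 0.05161231347750207
side_bar 0.58 [158.8, 99.5, 349.1, 129.5] [0.0265 0.0273 0.0278 0.0284 0.0293]
4524 (array([ 0.4875, -0.2316]), array([0.1823, 0.022 ]), 5.76)
foot_plate 0.94 [358.4, 3.4, 416.4, 126.4] [0.0146 0.0155 0.0162 0.0175 0.0282]
1383 (array([ 0.5894, -0.1809]), array([0.0206, 0.109 ]), 14.7)
square pts z [0.2622672  0.32691244 0.35613695]
```

View pics/w6.png

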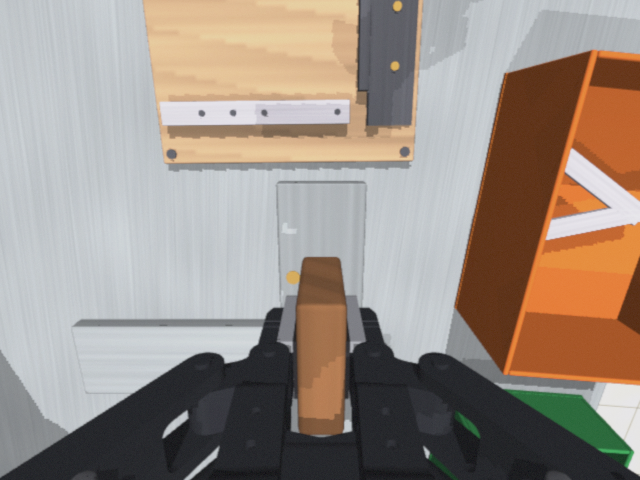

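The wrist view shows the side bar at rows 100–126 (inner end at column 349), the foot plate's inner face at column about 358, and the held square's short-leg end at row 182 (columns 277–366).

```bash
cat > meas.py <<'E'
from h import *
s=bot.observe();p,d=bot.grab_frame("wrist");C=cam("wrist",s);W=cloud(C,d)
f,cx,cy,_=C;T=cloud((f,cx,cy,np.array(bot.camera_params("wrist")["tool_from_camera"])),d)
# foot plate inner edge: first pixel from left with z in .022-.033 right of u=350 per row
E=[]
for v in range(5,88):
    k=np.nonzero((abs(W[v,350:380,2]-.028)<.003))[0]
    if len(k): E.append(W[v,350+k[0],:2])
E=np.array(E);g=np.polyfit(E[:,1],E[:,0],1);print("foot inner x=",g,"deg",np.degrees(np.arctan(g[0])),len(E),"resid",np.std(E[:,0]-np.polyval(g,E[:,1])))
# side bar inner/outer edges
m=bot.trace("wrist","side_bar")[0]["mask"];E=[]
for u in range(170,340,2):
    k=np.nonzero(m[:,u]&(abs(W[:,u,2]-.028)<.004))[0]
    if len(k): E.append(np.r_[W[k[0],u,:2],W[k[-1],u,:2]])
E=np.array(E)
for i in(0,2):
    q=np.polyfit(E[:,i],E[:,i+1],1);print("bar edge y=",q,"deg",np.degrees(np.arctan(q[0])))
    if i==0:
        x=0;b=q
A=np.array([[1,-g[0]],[-b[0],1]]);c=np.linalg.solve(A,[g[1],b[1]]);print("corner",c)
# held square in tool frame (mm)
k=(d>0)&(d<.25)&(np.mgrid[:480,:640][0]<255);t=T[k]*1000
z=np.median(t[:,2]);print("plate top z tool",z,np.polyfit(t[:,0],t[:,2],1),np.polyfit(t[:,1],t[:,2],1))
k2=k&(abs(T[...,2]*1000-z)<6);t=T[k2]*1000
R=[];Lf=[]
for v in range(190,245,2):
    w=np.nonzero(k2[v])[0]
    if len(w):R.append(T[v,w[-1],:2]*1000);Lf.append(T[v,w[0],:2]*1000)
for n,e in(("right",R),("left",Lf)):
    e=np.array(e);q=np.polyfit(e[:,0],e[:,1],1);print(n,"y at x=0",q[1],"slope rad",q[0])
tp=[T[np.nonzero(k2[:,u])[0][0],u,:2]*1000 for u in range(285,360,3)];tp=np.array(tp);q=np.polyfit(tp[:,1],tp[:,0],1);print("end edge x",q)
E
python3 meas.py
```

```text
foot inner x= [-0.10006115  0.56405926] deg -5.7140623199503695 83 resid 0.0002379069261612728
bar edge y= [ 0.10012025 -0.26993507] deg 5.717414901178326
bar edge y= [ 0.10101143 -0.29143714] deg 5.767964113666534
corner [ 0.58520659 -0.21134404]
plate top z tool -13.005738601246764 [  0.02509974 -13.89197326] [-7.87179844e-04 -1.29075859e+01]
right y at x=0 17.017659421620937 slope rad 0.0058066922254171125
left y at x=0 -17.9126207757079 slope rad -0.00679423252715094
end edge x [-1.75271890e-03  5.32294484e+01]
```

```bash
python3 -c "
from h import *
goto([.5521,-.1579,.06],1.6708)"
```

```text
shift cm [15.06, 0.57, 19.12] turn [0.0006, -0.0008, -0.0071]
```

move_arm --series '[[[3, 0.6, 0], [0, 0, -0.007], 0], [[6, 0.6, 0], [0, 0, -0.007], 0], [[9, 0.6, 0], [0, 0, -0.007], 0], [[12, 0.6, 0], [0, 0, -0.007], 0], [[14.5, 0.6, 1], [0, 0, -0.007], 0], [[15.1, 0.6, 4], [0, 0, -0.007], 0], [[15.1, 0.6, 7], [0, 0, -0.007], 0], [[15.1, 0.6, 10], [0, 0, -0.007], 0], [[15.1, 0.6, 13], [0, 0, -0.007], 0], [[15.1, 0.6, 16], [0, 0, -0.007], 0], [[15.1, 0.6, 18.5], [0, 0, -0.007], 0], [[15.1, 0.6, 19.5], [0, 0, -0.007], 0], [[15.1, 0.6, 20], [0, 0, -0.007], 0], [[15.1, 0.6, 20], [0, 0, -0.007], 0], [[15.1, 0.6, 20], [0, 0, -0.007], 0]]'

```text
clock: 15.8
position: [0.5531, -0.1584, 0.0525]
tool_rot: [3.139, -0.0, 1.67]
force: [0.4, -0.3, -3.2]
grip_width: 0.0151
finger_force: 78.6
```

```bash
python3 -c "
from h import *
s=bot.observe();print(s['clock'],s['position'],s['tool_rot'],s['force'])
goto([.5521,-.1579,.009],1.6708)"
```

```text
15.8 [ 0.55309512 -0.15838029  0.05247557] [ 3.13949391e+00 -8.23605413e-05  1.66992221e+00] [ 0.38296311 -0.26852528 -3.23545277]
shift cm [0.06, -0.1, 4.35] turn [0.0021, -0.0001, -0.0009]
```

Descend slowly until it touches.

move_arm --series '[[[0, -0.1, 1.2], [0.002, 0, -0.001], 0], [[0, -0.1, 2.4], [0.002, 0, -0.001], 0], [[0, -0.1, 3.4], [0.002, 0, -0.001], 0], [[0, -0.1, 4], [0.002, 0, -0.001], 0], [[0, -0.1, 4.3], [0.002, 0, -0.001], 0], [[0, -0.1, 4.4], [0.002, 0, -0.001], 0], [[0, -0.1, 4.5], [0.002, 0, -0.001], 0], [[0, -0.1, 4.5], [0.002, 0, -0.001], 0]]'

```text
clock: 16.47
position: [0.551, -0.1584, 0.0067]
tool_rot: [-3.14, -0.0, 1.671]
force: [-8.0, 2.8, 11.3]
grip_width: 0.0152
finger_force: 80.4
```

```bash
python3 -c "
from h import *
s=bot.observe();print(s['clock'],s['position'],s['tool_rot'],s['force'],s['moment'])"
```

```text
16.4667 [ 0.55102483 -0.1584133   0.00670099] [-3.13951616e+00 -3.98331563e-04  1.67076180e+00] [-8.01402641  2.81357505 11.33566646] [0.55107991 1.54124121 0.04514494]
```

move_arm --series '[[[0, 0, -0.05], [0, 0, 0], 0], [[-0.3, 0.2, -0.05], [0, 0, 0], 0], [[-0.6, 0.4, -0.05], [0, 0, 0], 0], [[-0.8, 0.7, -0.05], [0, 0, 0], 0], [[-0.9, 0.9, -0.05], [0, 0, 0], 0], [[-1, 1, -0.05], [0, 0, 0], 0], [[-1.05, 1.1, -0.05], [0, 0, 0], 0], [[-1.1, 1.2, -0.05], [0, 0, 0], 0], [[-1.1, 1.25, -0.05], [0, 0, 0], 0], [[-1.1, 1.25, -0.05], [0, 0, 0], 0]]'

```text
clock: 17.3
position: [0.5614, -0.1659, 0.0068]
tool_rot: [-3.133, -0.004, 1.671]
force: [-29.5, 18.2, 33.0]
grip_width: 0.0153
finger_force: 84.1
```

```bash
cat > st.py <<'E'
from h import *
s=bot.observe();R=Ro.from_euler("xyz",s["tool_rot"])
print(s['clock'],s['position'],s['tool_rot'],"F tool",R.inv().apply(s['force']).round(2),s['moment'].round(2))
c=np.array([.5852,-.2113]);th=1.6708;h=R.apply([-.0465,.0177,-.005])+s["position"];e=h[:2]-c
print("heel in corner est mm",1000*np.array([e@[np.cos(th),np.sin(th)],e@[-np.sin(th),np.cos(th)]]),"z",h[2]-.012)
E
python3 st.py
```

```text
17.3 [ 0.561369   -0.16590585  0.00676848] [-3.13287507 -0.00359619  1.67099872] F tool [ 21.13 -27.82 -32.64] [ 3.44  6.34 -0.66]
heel in corner est mm [1.03296973 1.42775434] z -0.0005532625921263815
```

move_arm --series '[[[0, 0, -0.06], [0, 0, 0], 0], [[0, 0, -0.12], [0, 0, 0], 0], [[0, 0, -0.12], [0, 0, 0], 0], [[0, 0, -0.12], [0, 0, 0], 0], [[0, 0, -0.12], [0, 0, 0], 0]]'

```text
clock: 17.72
position: [0.5631, -0.1659, 0.0071]
tool_rot: [-3.136, -0.004, 1.672]
force: [-11.8, 13.9, 3.2]
grip_width: 0.0151
finger_force: 79.5
```

```bash
python3 st.py; python3 - <<'E'
from h import *
s=bot.observe()
p,d=bot.grab_frame("wrist");C=cam("wrist",s)
cv2.imwrite("pics/w7.png",p[:,:,::-1])
E
```

```text
17.7167 [ 0.56307431 -0.16591019  0.00713189] [-3.13623065 -0.003823    1.67175086] F tool [ 15.03 -10.32  -3.12] [ 3.2   2.57 -0.21]
heel in corner est mm [ 0.87046123 -0.28722226] z -0.00014089437671004588
```

View pics/w7.png

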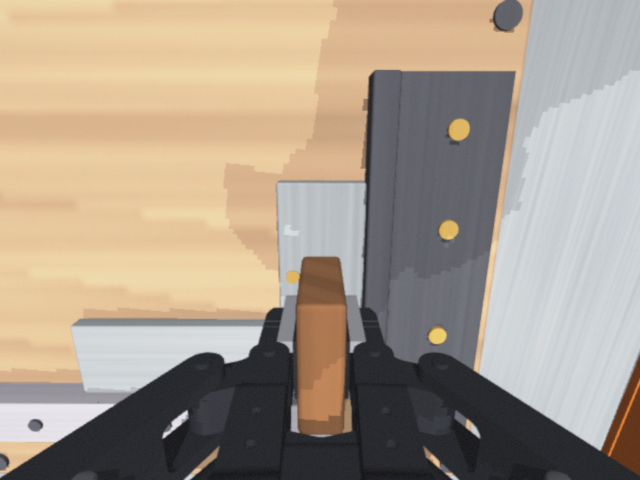

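The square lies against the foot plate (column 366). Its long-leg outer edge is at row 391 by the side bar's face (383–405), which is about flush. I'll push a little further to see whether it yields.

move_arm --series '[[[-0.05, 0.03, 0], [0, 0, 0], 0], [[-0.1, 0.06, 0], [0, 0, 0], 0], [[-0.1, 0.06, 0], [0, 0, 0], 0], [[-0.1, 0.06, 0], [0, 0, 0], 0]]'

```text
clock: 18.1
position: [0.5631, -0.1659, 0.0071]
tool_rot: [-3.135, -0.005, 1.672]
force: [-16.8, 19.4, 7.7]
grip_width: 0.0154
finger_force: 80.6
```

```bash
python3 st.py; python3 - <<'E'
from h import *
s=bot.observe();p,d=bot.grab_frame("wrist");C=cam("wrist",s);W=cloud(C,d)
c=np.array([.5852,-.2113]);th=1.6708;A=np.array([[np.cos(th),np.sin(th)],[-np.sin(th),np.cos(th)]])
J=(W[...,:2]-c)@A.T*1000;Z=W[...,2]*1000
for u in(110,180,240):print(u,[(v,J[v,u].round(1).tolist(),round(Z[v,u],1)) for v in range(380,412,4)])
for v in(200,240):print(v,[(u,J[v,u].round(1).tolist(),round(Z[v,u],1)) for u in range(354,384,3)])
print([(v,J[v,u].round(1).tolist(),round(Z[v,u],1)) for v,u in((181,290),(184,290),(184,340),(330,110),(330,220),(380,110),(380,220))])
E
```

```text
18.1 [ 0.56312064 -0.16591054  0.00711659] [-3.13493625 -0.00484679  1.6722339 ] F tool [ 21.09 -14.83  -7.46] [ 4.19  3.63 -0.24]
heel in corner est mm [ 0.86938053 -0.36208955] z -0.00022676704588436153
110 [(380, [7.7, 116.7], np.float64(19.9)), (384, [6.5, 116.2], np.float64(21.1)), (388, [3.9, 116.9], np.float64(20.6)), (392, [2.6, 116.5], np.float64(21.8)), (396, [1.0, 116.3], np.float64(22.6)), (400, [-0.0, 115.7], np.float64(24.1)), (404, [0.1, 114.1], np.float64(26.9)), (408, [58.2, 67.4], np.float64(96.1))]
180 [(380, [57.5, 54.9], np.float64(84.7)), (384, [57.1, 54.5], np.float64(85.8)), (388, [57.9, 53.5], np.float64(88.4)), (392, [57.4, 53.2], np.float64(89.4)), (396, [57.8, 52.5], np.float64(91.3)), (400, [57.0, 52.3], np.float64(91.8)), (404, [56.9, 51.9], np.float64(93.0)), (408, [55.3, 52.2], np.float64(92.7))]
240 [(380, [53.6, 40.2], np.float64(79.5)), (384, [62.2, 37.0], np.float64(92.2)), (388, [63.0, 36.4], np.float64(94.8)), (392, [63.2, 36.0], np.float64(96.4)), (396, [62.6, 35.9], np.float64(97.1)), (400, [62.2, 35.8], np.float64(97.9)), (404, [63.2, 35.2], n
[... 416 characters left out ...]
[95.3, -5.1], np.float64(27.9))]
240 [(354, [77.2, 4.1], np.float64(20.7)), (357, [77.1, 2.8], np.float64(20.4)), (360, [77.5, 1.7], np.float64(21.4)), (363, [77.2, 0.4], np.float64(20.5)), (366, [79.6, 0.1], np.float64(28.5)), (369, [79.3, -1.3], np.float64(27.3)), (372, [79.2, -2.4], np.float64(27.2)), (375, [79.8, -3.4], np.float64(29.2)), (378, [79.6, -4.6], np.float64(28.4)), (381, [79.3, -5.9], np.float64(27.5))]
[(181, [100.8, 30.2], np.float64(17.1)), (184, [100.2, 29.9], np.float64(20.9)), (184, [100.1, 10.2], np.float64(20.0)), (330, [35.0, 111.6], np.float64(21.0)), (330, [34.8, 62.7], np.float64(20.3)), (380, [7.7, 116.7], np.float64(19.9)), (380, [54.5, 45.5], np.float64(80.7))]
```

Flush on both faces: the edges measure within 0.3 mm, and extra push raises the force without moving the square. Handing in.

```bash
python3 -c "
from workcell import bot
print(bot.job_done())"
```

```text
the job is handed in; nothing more can be done
None
```

Job handed in, verdict not shown: the drawer was pulled to its stop and the square is still gripped, pressed flush (within about 0.3 mm by depth) at about 21 N toward the side bar and 15 N toward the foot plate, with no contact with the bench tools or tin.

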